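Make up the marking head in reverse order and lock it

ROBOT

A 6-joint arm with a two-finger parallel gripper is mounted at the origin on a cart in front of the work surface, level with it; the furniture and walls round the work are solid. World frame = base frame: x ahead of the robot, y to its left, z up, the work surface at z = 0. Lengths are in m, angles in degrees, forces in N, time in s.
With the tool pointing down it reaches from about 0.325 to 0.85 m from the base axis. Payload 15.5 kg.
Tool frame: the origin (TCP) lies at the very end of the fingers, on their centre line; the grasp point (between the pads) lies arm.grip_depth behind it (arm.grip_depth is the distance from the TCP to the grasp point, in m); z points along the fingers, y is the direction in which the jaws open and shut (so a half turn about z gives the same grasp; the last joint's range is limited). The gripper opens to 91 mm and grips with 3 to 60 N. Pads are 32 mm wide; open, the fingers measure 118 mm over their backs; the gripper's body (76 mm by 178 mm) begins 60 mm behind the grasp point.
Start: joints at [-44.261, 28.281, 77.091, -0, 74.628, -5.472], TCP at [0.487, -0.392, 0.214] pointing down, gripper open.
Joint ranges: [-166.48, 166.48], [-47.26, 123.95], [12.59, 153.08], [-70.14, 250.14], [6.76, 159.57], [-176.63, 176.63]. Speed limits (degrees/s): [108.29, 108.29, 147.25, 172.46, 172.46, 172.46].

INTERFACE

Orientations are given as a 3x3 rotation matrix whose columns are the frame's x, y, z axes.
In Python, from rig import arm gives the robot as it stands. Calls block until the motion is done:
- arm.move_to(position, orientation): joint-space move of the TCP to a pose.
- arm.move_l(position, orientation=None, feed=0.15): straight line of the TCP; orientation=None keeps the orientation; feed is the mean speed in m/s.
- arm.move_joints(angles): joint-space move.
- arm.grip(opening): finger opening in m; the grip force is fixed at half the most; returns when the fingers have stopped.
- arm.sleep(seconds).
- arm.solve_ik(position, orientation): joint angles nearest the present ones, or None.
- arm.snapshot(name): name is "scene" or "top" or "wrist"; returns the picture (400x640x3 uint8, red, green, blue); there is no depth.
- arm.get_calibration(name): a dict with "intrinsics" (3x3 intrinsics, pixels), "cam_to_world" (4x4, takes a point from camera to world coordinates). Camera axes: x right, y down, z forward; pixel columns grow to the right and rows downward; lengths in m; the calibration is good to about 2 mm. The wrist camera is an equidistant fisheye: a pixel r from the principal point sees the ray r / f radians off the axis. A picture is of the moment at which its call begins: read the wrist's pose just before it. get_calibration takes no time and is no camera call; for the wrist camera it gives the pose at the moment of the call.
A pose or a line that the arm cannot do raises arm.Unreachable and nothing moves.
- arm.sign_off(): hands the job in, once; it reports no verdict.
Readings, each from a call of its own:
- arm.current_t(): time.
- arm.current_joint_positions(): joint angles.
- arm.current_dq(): joint speeds.
- arm.current_tau(): joint torques, N m.
- arm.current_ee_pos(): TCP position.
- arm.current_tool_rot(): TCP orientation.
- arm.current_force(): force on the tool from outside, world axes, zero at the start.
- arm.current_torque(): the same for the moment, N m.
- arm.current_width(): finger opening in m.
Only numpy, scipy, OpenCV 4.12 (cv2) and the standard library are available. Lean on these libraries where they do the work, as an engineer would, in place of code of your own. Each camera call takes 0.05 s, during which the arm holds its last target.

TASK

The three marking stamps stand in the wooden setting tray in the order in which their marks are to be printed. Move them into the three pockets of the metal marking head in reverse order (the stamp at the left end of the tray row goes into the right-hand pocket and so on, seen from the robot), standing upright with the foot flat on the pocket floor, because the print comes out mirrored. Then lock the row: slide the steel locking key, nose first, from the head's left end under the fixed bars, along the front of the shanks and over the stamps' feet, until its upright tab is up against the head, and let go.

Things in the scene. Friction and masses are not known exactly. Their poses are not given: they have to be found in the camera images.
- stamp_ring: Loose steel stamp, 0.2 to 0.33 kg; on its black top a ring in brass, same after a half turn. Foot 56 (x) x 32 (y) x 10 mm high; on it a shank 24 (x) x 30 (y) mm, 10 to 60 mm high; mark to 62. Origin: centre of the underside; x across the row (foot juts 16 mm beyond the shank at both sides). Grip the shank's 24 mm, fingers closing along x, pads well above the foot.
- stamp_cross: Loose steel stamp, 0.2 to 0.33 kg; on its black top an upright cross (plus shape) in brass, same after a half turn. Foot 56 (x) x 32 (y) x 10 mm high; on it a shank 24 (x) x 30 (y) mm, 10 to 60 mm high; mark to 62. Origin: centre of the underside; x across the row (foot juts 16 mm beyond the shank at both sides). Grip the shank's 24 mm, fingers closing along x, pads well above the foot.
- stamp_bars: Loose steel stamp, 0.2 to 0.33 kg; on its black top three parallel bars in brass, same after a half turn. Foot 56 (x) x 32 (y) x 10 mm high; on it a shank 24 (x) x 30 (y) mm, 10 to 60 mm high; mark to 62. Origin: centre of the underside; x across the row (foot juts 16 mm beyond the shank at both sides). Grip the shank's 24 mm, fingers closing along x, pads well above the foot.
- block_ring: Light wooden storage block 70 x 44.5 x 18 mm, fixed in the setting tray. The ring stamp starts in the sunk seat in its top (floor 10 mm above the block's underside). Origin: centre of its underside; x across the row, y along it to the left. It stays put, so it still marks this stamp's place in the row when empty.
- block_cross: Light wooden storage block 70 x 44.5 x 18 mm, fixed in the setting tray. The cross stamp starts in the sunk seat in its top (floor 10 mm above the block's underside). Origin: centre of its underside; x across the row, y along it to the left. It stays put, so it still marks this stamp's place in the row when empty.
- block_bars: Light wooden storage block 70 x 44.5 x 18 mm, fixed in the setting tray. The three-bar stamp starts in the sunk seat in its top (floor 10 mm above the block's underside). Origin: centre of its underside; x across the row, y along it to the left. It stays put, so it still marks this stamp's place in the row when empty.
- setting_tray: Plywood board 86 (x) x 156 (y) x 6 mm, a lip 19 mm high at each end, fixed on the bench; carries the blocks in a row at y = +46 (left), 0 and -46 mm (right) of its frame. Origin: centre of its underside, x away from the robot, y to the left, turned up to 12 degrees. Tray and head may swap sides. Beware: between them, behind, the drilling fixture's red handle rises to 212 mm.
- marking_head: Metal base 92 (x) x 152 (y) x 12 mm, fixed. Origin: centre of its underside, x away from robot, y left, turned up to 9 degrees. Pockets at x 0, y +42 (left), 0, -42 mm: floor 12 mm up, 64 (x) x 39 (y) mm, foot play 3 to 4 mm; ribs between to 19 mm. Front and back rails (|x| 32 to 44) to 26 mm. A fixed bar across each end, |y| 64 to 76, from 36.5 to 45.5 mm up; key slot beneath: see key_nose.
- lock_key: Loose steel key, 0.12 kg, flat on the bench. Bar 11 mm wide (x), 10 high, runs from the origin 146 mm along -y to a tapered nose. Upright tab from y = 0 to +36 mm, 12 mm thick (x), 48 mm high, bar 14 wide beneath it. Origin: bar's underside at the tab's front face, which meets the head's left bar when home. Grip the tab's 12 mm at y = +20; the key is balanced near there.
- key_nose (a point): Tip of the key's nose, 5 mm above its underside. Slot for it in the head's frame, under both end bars: x -34 to -14 mm, z 21.5 (sill) to 36.5 mm, mouth at the left end y = +76, running to y = -76. Key home: lies along y at x about -25, underside at z 22 on the stamps' feet (at seated stamps, room from x -32 to the shanks), key origin at y = +76, nose at -70.
Mind the look-alikes: they are no part of the job. Leave any blue look-alike of the stamp_cross alone.

How it is judged:
By the outcome, as a careful person would: the job done as asked, in the order asked, and still so for the second after the job is handed in, with the robot touching nothing.
It also fails if it takes over 106 s, if anything falls off the work surface, if the arm or the gripper's body presses on something with over 40 N, if the wrist force passes 120 N, or if a joint passes its speed limit or range.

## Working session

There is one attempt and no reset: what is moved stays moved. The work goes in short steps, each a Python script; the robot and the scene stay as the last script left them, time stands still between calls to the robot, and variables do not carry over. Pictures are saved under pics/ and viewed, and the job is handed in when it is done.

```bash
ls; mkdir -p pics
python3 - <<'E'
from rig import arm
import cv2,numpy as np
np.set_printoptions(precision=4,suppress=True)
for n in ("scene","top","wrist"):
    c=arm.get_calibration(n)
    im=arm.snapshot(n)
    cv2.imwrite(f"pics/{n}0.png",im[:,:,::-1]); print(n,c["intrinsics"],c["cam_to_world"])
print(arm.grip_depth,arm.current_t(),arm.current_width(),arm.current_tool_rot(),arm.current_ee_pos())
E
```

```text
pics
scene [[448.583    0.     323.8225]
 [  0.     448.583  200.1453]
 [  0.       0.       1.    ]] [[ 0.659  -0.3436  0.669  -0.2673]
 [-0.7521 -0.3024  0.5855 -0.6167]
 [ 0.0011 -0.8891 -0.4578  0.5481]
 [ 0.      0.      0.      1.    ]]
top [[414.274    0.     314.7662]
 [  0.     414.274  201.216 ]
 [  0.       0.       1.    ]] [[ 0.0003 -0.9913  0.1319  0.3215]
 [-0.9999 -0.0019 -0.0118  0.0244]
 [ 0.012  -0.1319 -0.9912  1.301 ]
 [ 0.      0.      0.      1.    ]]
wrist [[309.7069   0.     319.8924]
 [  0.     309.7069 203.5962]
 [  0.       0.       1.    ]] [[ 0.7794 -0.6016 -0.1752  0.5358]
 [-0.6265 -0.7495 -0.2137 -0.3299]
 [-0.0027  0.2763 -0.9611  0.3831]
 [ 0.      0.      0.      1.    ]]
0.0188 0.15 0.09127334547058527 [[ 0.6265  0.7795 -0.0007]
 [ 0.7795 -0.6265  0.0006]
 [ 0.0001 -0.0009 -1.    ]] [ 0.487  -0.3913  0.2135]
```

View pics/top0.png

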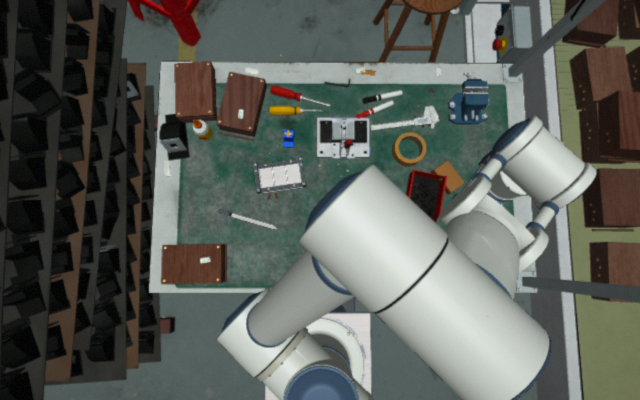

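View pics/scene0.png

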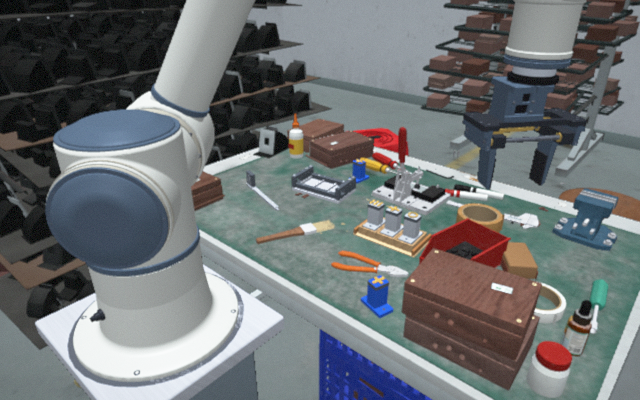

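View pics/wrist0.png

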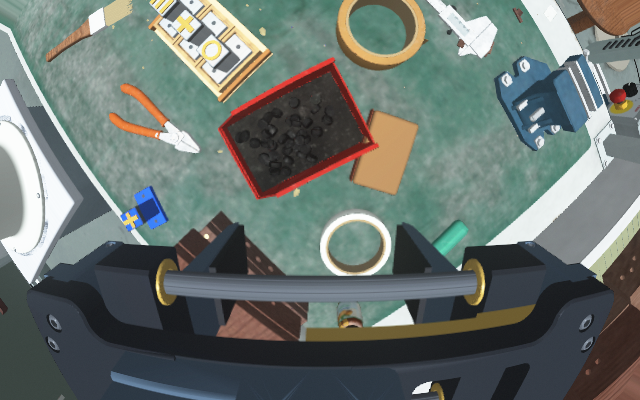

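Run:
```python
import cv2
im=cv2.imread("pics/top0.png")
cv2.imwrite("pics/top0c.png",cv2.resize(im[80:290,150:440],None,fx=2.75,fy=2.75,interpolation=cv2.INTER_CUBIC))
```

```text
(no output)
```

View pics/top0c.png

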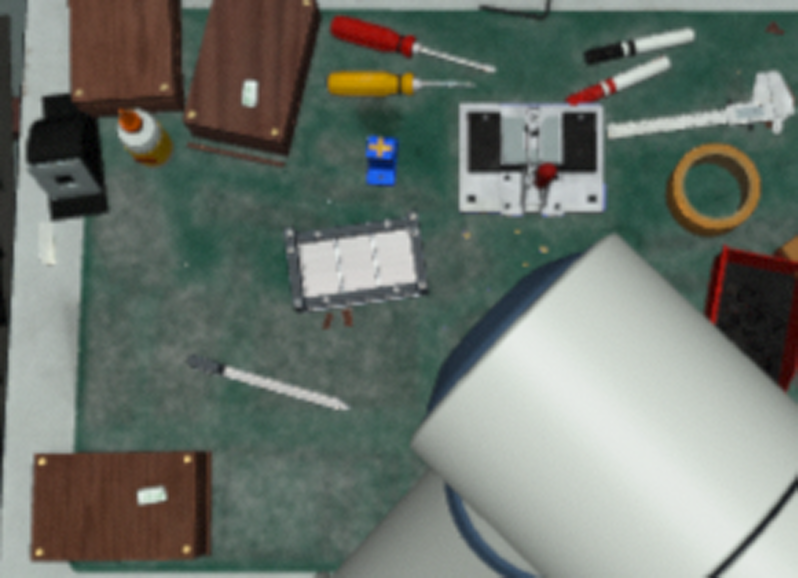

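```bash
cat > h.py <<'E'
import numpy as np,cv2
from rig import arm
np.set_printoptions(precision=4,suppress=True)
def ray(name,px,cal=None):
    c=cal or arm.get_calibration(name);K=np.array(c["intrinsics"]);T=np.array(c["cam_to_world"])
    u=(px[0]-K[0,2])/K[0,0];v=(px[1]-K[1,2])/K[1,1]
    if name=="wrist":
        r=np.hypot(u,v); s=np.sin(r)/r if r>1e-9 else 1.; d=np.array([u*s,v*s,np.cos(r)])
    else: d=np.array([u,v,1.])
    return T[:3,3],T[:3,:3]@d
def onz(name,px,z,cal=None):
    o,d=ray(name,px,cal); return o+d*(z-o[2])/d[2]
def proj(name,P,cal=None):
    c=cal or arm.get_calibration(name);K=np.array(c["intrinsics"]);T=np.array(c["cam_to_world"])
    p=T[:3,:3].T@(np.asarray(P)-T[:3,3])
    if name=="wrist":
        th=np.arctan2(np.hypot(p[0],p[1]),p[2]);n=np.hypot(p[0],p[1]);u,v=p[0]/n*th,p[1]/n*th
    else: u,v=p[0]/p[2],p[1]/p[2]
    return np.array([K[0,0]*u+K[0,2],K[1,1]*v+K[1,2]])
def R(jaw):  # tool down; jaws open along angle jaw (deg) in world xy
    a=np.radians(jaw);y=np.array([np.cos(a),np.sin(a),0]);z=np.array([0,0,-1.])
    return np.column_stack([np.cross(y,z),y,z])
E
python3 - <<'E'
from h import *
for p,z in [((375,203),.078),((393,211),.078),((411,217),.078),((325,185),.02),((250,180),.048),((277,208),.005),((360,165),.05),((402,135),.212)]: print("scene",p,onz("scene",p,z))
for p,z in [((254,164),.026),((304,159),.026),((306,186),.026),((258,193),.026),((231,213),.0),((276,228),.0),((289,136),.06),((348,145),.212)]: print("top",p,onz("top",p,z))
E
```

```text
scene (375, 203) [ 0.4856 -0.1116  0.078 ]
scene (393, 211) [ 0.4807 -0.1632  0.078 ]
scene (411, 217) [ 0.4836 -0.2069  0.078 ]
scene (325, 185) [0.5752 0.1164 0.02  ]
scene (250, 180) [0.4218 0.2481 0.048 ]
scene (277, 208) [0.4143 0.1389 0.005 ]
scene (360, 165) [0.6943 0.0875 0.05  ]
scene (402, 135) [ 0.5859 -0.1067  0.212 ]
top (254, 164) [0.6086 0.1999 0.026 ]
top (304, 159) [0.6251 0.0431 0.026 ]
top (306, 186) [0.539  0.0366 0.026 ]
top (258, 193) [0.5166 0.1857 0.026 ]
top (231, 213) [0.4567 0.2727 0.    ]
top (276, 228) [0.4096 0.1305 0.    ]
top (289, 136) [0.6894 0.0892 0.06  ]
top (348, 145) [ 0.6199 -0.0784  0.212 ]
```

```bash
cat >> h.py <<'E'
import pickle
def shot(tag,name="wrist"):
    c=arm.get_calibration(name);im=arm.snapshot(name)
    cv2.imwrite(f"pics/{tag}.png",im[:,:,::-1]);pickle.dump(c,open(f"pics/{tag}.pkl","wb"))
def load(tag): return cv2.imread(f"pics/{tag}.png"),pickle.load(open(f"pics/{tag}.pkl","rb"))
E
python3 - <<'E'
from h import *
for j in (0,180): print(arm.solve_ik([.48,-.27,.19],R(j)))
for j in (-90,90): print(arm.solve_ik([.45,.12,.19],R(j)))
t=arm.current_t()
arm.move_to([.48,-.27,.19],R(0)); shot("w1"); print(arm.current_t()-t,arm.current_ee_pos())
t=arm.current_t()
arm.move_to([.45,.13,.22],R(-90)); shot("w2"); shot("top1","top"); print(arm.current_t()-t,arm.current_ee_pos(),arm.current_joint_positions())
E
```

```text
[-35.5705  23.7959  89.4425  -0.      66.7616 -35.5705]
[-35.5705  23.7959  89.4425  -0.      66.7616 144.4295]
[  7.579   17.265  100.5906  -0.      62.1444  97.579 ]
[  7.579   17.265  100.5906  -0.      62.1444 -82.421 ]
0.6333 [ 0.4804 -0.2705  0.1902]
2.1999999999999997 [0.4502 0.1296 0.22  ] [ 8.7577 15.3177 97.8413 -0.0046 66.8408 98.7781]
```

View pics/w1.png

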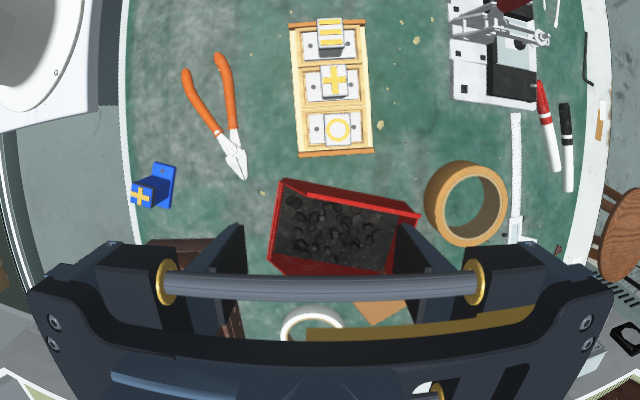

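View pics/w2.png

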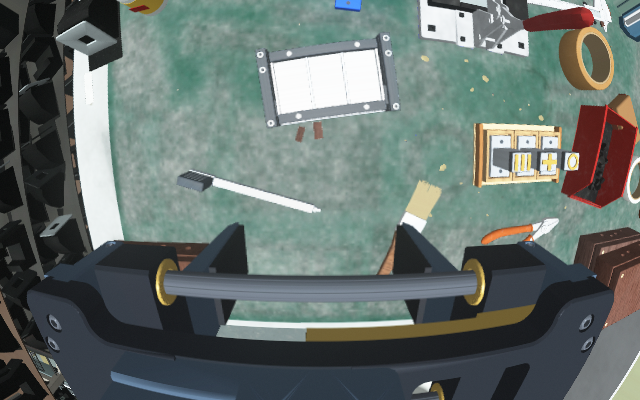

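View pics/top1.png

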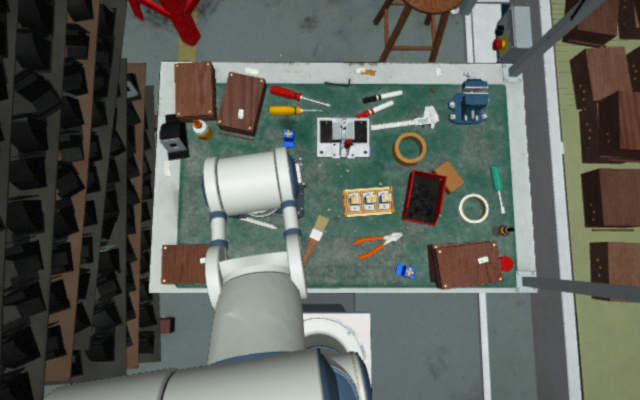

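Run:
```python
from h import *
im,c=load("w2")
cv2.imwrite("pics/w2h.png",cv2.resize(im[25:135,245:410],None,fx=4.8,fy=4.8,interpolation=cv2.INTER_CUBIC))
cv2.imwrite("pics/w2k.png",cv2.resize(im[150:230,165:335],None,fx=4.6,fy=4.6,interpolation=cv2.INTER_CUBIC))
im,c=load("w1")
cv2.imwrite("pics/w1t.png",cv2.resize(im[10:165,275:395],None,fx=3.8,fy=3.8,interpolation=cv2.INTER_CUBIC))
hsv=cv2.cvtColor(im,cv2.COLOR_BGR2HSV)
m=cv2.inRange(hsv,(18,150,150),(32,255,255));m[:,:280]=0;m[:,390:]=0;m[165:]=0
m=cv2.morphologyEx(m,cv2.MORPH_CLOSE,np.ones((7,7)))
n,l,s,ce=cv2.connectedComponentsWithStats(m)
for i in range(1,n):
    if s[i,4]>40: print(s[i],ce[i],onz("wrist",ce[i],.078,c))
# handle: triangulate
A=[ray("scene",(402,137)),ray("top",(348,145))]
M=np.zeros((3,3));b=np.zeros(3)
for o,d in A:
    d=d/np.linalg.norm(d);P=np.eye(3)-np.outer(d,d);M+=P;b+=P@o
print("handle",np.linalg.solve(M,b))
for p in [(317,158),(370,158),(345,160)]: print(onz("top",p,.03))
```

```text
handle [ 0.6266 -0.0814  0.1905]
[0.6275 0.0023 0.03  ]
[ 0.6281 -0.1644  0.03  ]
[ 0.6214 -0.0856  0.03  ]
```

View pics/w2h.png

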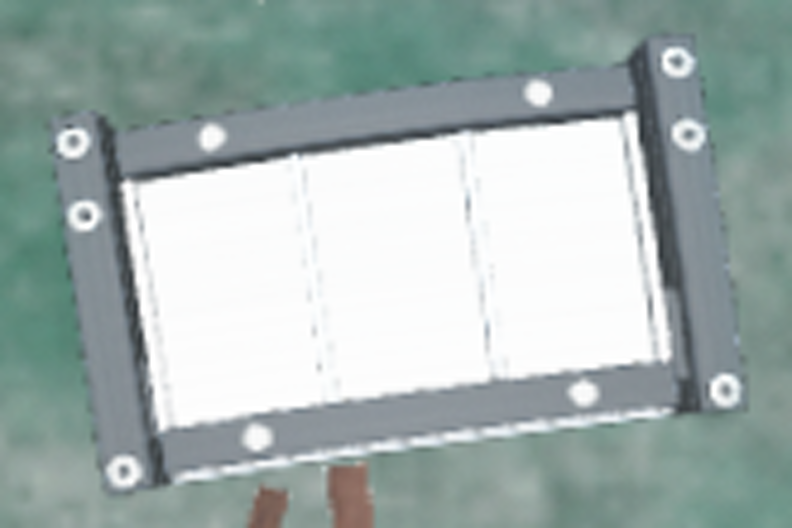

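View pics/w2k.png

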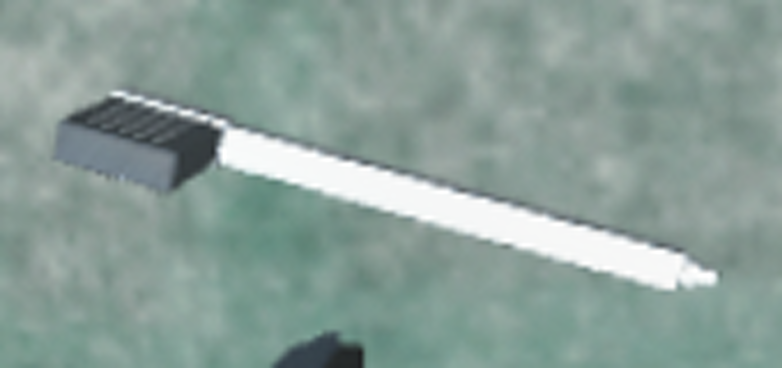

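View pics/w1t.png

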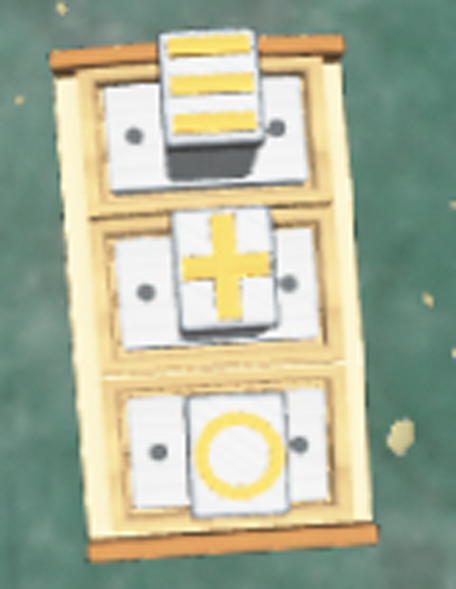

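```bash
python3 - <<'E'
from h import *
_,c1=load("w1");_,c2=load("w2")
f=lambda o,s,p:(o[0]+p[0]/s,o[1]+p[1]/s)
st={k:onz("wrist",f((275,10),3.8,p),.078,c1) for k,p in dict(bars=(212,84),cross=(226,267),ring=(239,455)).items()}
for k in st: print(k,st[k])
d=st["bars"]-st["ring"];print("tray y-axis deg",np.degrees(np.arctan2(d[1],d[0])),np.linalg.norm(d), "feet line (hole pairs)")
for a,b in [((134,136),(277,128)),((147,293),(289,284)),((159,453),(299,445))]:
    A=onz("wrist",f((275,10),3.8,a),.026,c1);B=onz("wrist",f((275,10),3.8,b),.026,c1);print((A+B)/2,np.degrees(np.arctan2(*(B-A)[1::-1])))
co=[onz("wrist",f((245,25),4.8,p),.0455,c2) for p in [(50,122),(107,492),(692,38),(745,408)]]
for p in co: print("head",p)
co=np.array(co);print("ctr",co.mean(0))
y=co[:2].mean(0)-co[2:].mean(0);x=co[0]+co[2]-co[1]-co[3];print("y len",np.linalg.norm(y),np.degrees(np.arctan2(y[1],y[0]))-90,"x",np.linalg.norm(x)/2,np.degrees(np.arctan2(x[1],x[0])))
# top cross check of head corners, at .0455 from top0
for p in [(.5*(245+0),0)]: pass
k=lambda p,z:onz("wrist",f((165,150),4.6,p),z,c2)
tt=[k(p,.048) for p in [(60,122),(180,152),(167,190),(52,158)]];print("tab top",np.array(tt),np.mean(tt,0))
bs=[k(p,.01) for p in [(224,128),(220,160),(682,250),(675,290)]];print("bar",np.array(bs)); print("nose",k((716,278),.005))
a=(bs[0]+bs[1])/2;b=(bs[2]+bs[3])/2;d=a-b;print("key yaw",np.degrees(np.arctan2(d[1],d[0]))-90,np.linalg.norm(d))
E
python3 - <<'E'
import cv2
im=cv2.imread("pics/top0.png")
cv2.imwrite("pics/top0h.png",cv2.resize(im[150:240,220:315],None,fx=6,fy=6,interpolation=cv2.INTER_CUBIC))
im=cv2.imread("pics/top1.png")
cv2.imwrite("pics/top1t.png",cv2.resize(im[180:225,335:400],None,fx=8,fy=8,interpolation=cv2.INTER_CUBIC))
E
```

```text
bars [ 0.4895 -0.1116  0.078 ]
cross [ 0.4927 -0.1572  0.078 ]
ring [ 0.4959 -0.2024  0.078 ]
tray y-axis deg 94.04159994415309 0.09107923470337446 feet line (hole pairs)
[ 0.4894 -0.1113  0.026 ] 3.9742273873356484
[ 0.4928 -0.157   0.026 ] 4.272038576284888
[ 0.496  -0.2027  0.026 ] 3.7328041243338648
head [0.6053 0.2018 0.0455]
head [0.5168 0.1889 0.0455]
head [0.6267 0.0533 0.0455]
head [0.5378 0.0406 0.0455]
ctr [0.5717 0.1212 0.0455]
y len 0.14994633808817961 8.11240137615664 x 0.0896279069831809 8.201653520689522
tab top [[0.4636 0.3017 0.048 ]
 [0.4549 0.2675 0.048 ]
 [0.4448 0.2721 0.048 ]
 [0.4539 0.3052 0.048 ]] [0.4543 0.2866 0.048 ]
bar [[0.4534 0.2685 0.01  ]
 [0.4442 0.2705 0.01  ]
 [0.4176 0.139  0.01  ]
 [0.4059 0.141  0.01  ]]
nose [0.4079 0.1295 0.005 ]
key yaw -15.979763054258754 0.1346960372724619
```

View pics/top0h.png

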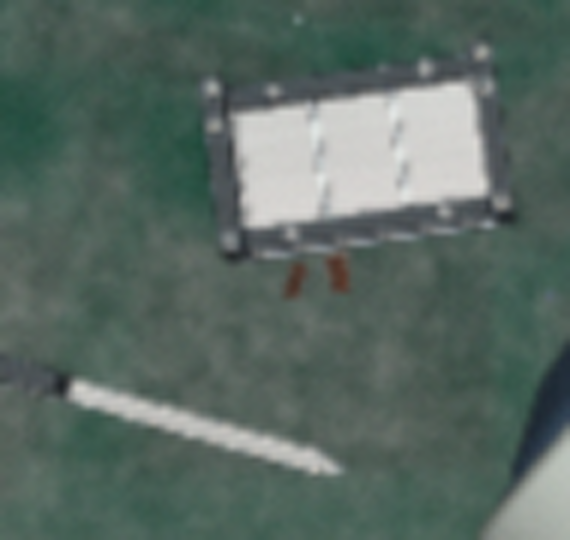

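View pics/top1t.png

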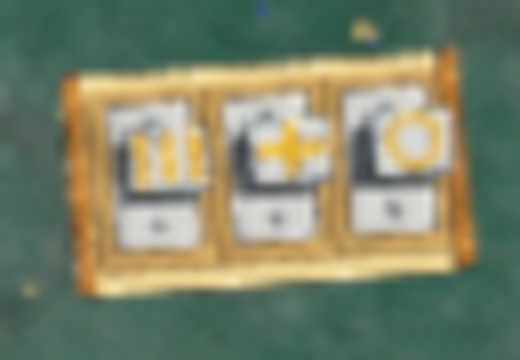

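```bash
cat >> h.py <<'E'
ST=dict(bars=(.48945,-.1115),cross=(.49275,-.1571),ring=(.49595,-.20255))
TY=4.0; HY=8.15; HC=np.array([.5717,.1212])
def hp(x,y,z=0):
    a=np.radians(HY); return np.array([HC[0]+x*np.cos(a)-y*np.sin(a),HC[1]+x*np.sin(a)+y*np.cos(a),z])
def st(tag): print(tag,round(float(arm.current_t()),2),np.array(arm.current_ee_pos()),"F",np.array(arm.current_force()),"w",round(float(arm.current_width()),4))
def pick(n):
    x,y=ST[n]
    arm.move_to([x,y,.13],R(TY)); arm.move_l([x,y,.041],feed=.12); st("at")
    arm.grip(.0); st("grip"); arm.move_l([x,y,.15],feed=.12); st("up")
def place(y):
    arm.move_to([.46,0,.15],R(6)); p=hp(0,y,.11); arm.move_to(p,R(HY))
    p[2]=.06; arm.move_l(p,feed=.15); p[2]=.038; arm.move_l(p,feed=.03); st("down")
E
python3 - <<'E'
from h import *
f=lambda p:onz("top",(220+p[0]/6,150+p[1]/6),.0455)
q=np.array([f(p) for p in [(205,80),(232,258),(488,42),(513,218)]]);print("head by top",q.mean(0))
for n,p in dict(bars=(168,160),cross=(290,150),ring=(414,140)).items(): print(n,onz("top",(335+p[0]/8,180+p[1]/8),.078))
arm.move_to([.46,0,.2],R(5))
pick("ring"); shot("wg1")
E
```

```text
head by top [0.5703 0.1167 0.0455]
bars [ 0.4882 -0.1132  0.078 ]
cross [ 0.492  -0.1588  0.078 ]
ring [ 0.4959 -0.2053  0.078 ]
at 6.52 [ 0.4964 -0.2025  0.0416] F [-0.5512  0.3974  0.161 ] w 0.0912
grip 7.55 [ 0.4959 -0.2025  0.041 ] F [ 0.4777 -0.5596 -0.4674] w 0.0237
up 8.61 [ 0.4955 -0.2023  0.1493] F [ 0.242   0.5992 -2.3747] w 0.0235
```

View pics/wg1.png

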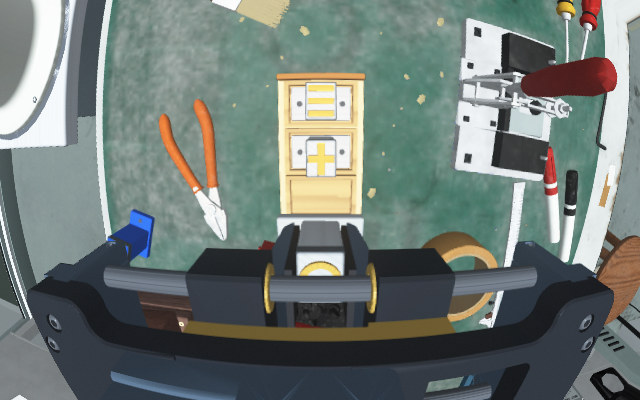

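Run:
```python
from h import *
arm.move_to([.46,-.02,.18],R(6)); arm.move_to([.53,.02,.18],R(HY)); shot("w3"); 
im,c=load("w3")
p=proj("wrist",[HC[0],HC[1],.03],c);print(p)
x0,y0=int(p[0])-95,max(0,int(p[1])-75);print(x0,y0)
cv2.imwrite("pics/w3h.png",cv2.resize(im[y0:y0+150,x0:x0+190],None,fx=4,fy=4,interpolation=cv2.INTER_CUBIC))
```

```text
[374.1241 102.6914]
279 27
```

View pics/w3h.png

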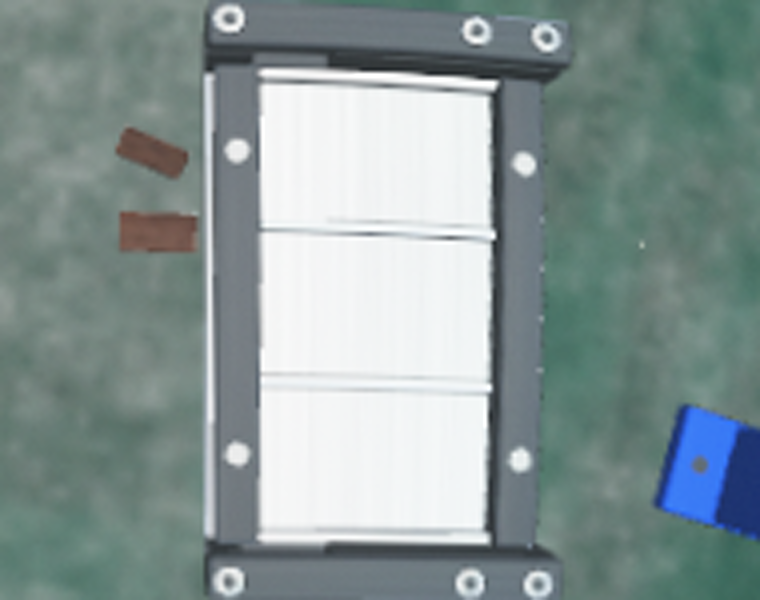

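Run:
```python
from h import *
im,c=load("w3")
f=lambda p,z:onz("wrist",(279+p[0]/4,27+p[1]/4),z,c)
a=np.radians(HY);Rm=np.array([[np.cos(a),np.sin(a)],[-np.sin(a),np.cos(a)]])
def show(t,p,z): print(t,Rm@(f(p,z)[:2]-HC)*1000)
for p in [(229,18),(476,31),(546,37),(229,581),(470,584),(538,584)]: show("endbolt",p,.0455)
for p in [(237,150),(237,454),(524,163),(520,460)]: show("railbolt",p,.026)
for p in [(262,231),(493,236),(262,383),(490,389)]: show("rib",p,.019)
for p in [(208,2),(572,20),(572,48)]: show("leftbar corner",p,.0455)
for p in [(217,300),(538,300)]: show("rail",p,.026)
for p in [(258,300),(494,300)]: show("railin",p,.026)
im2,c=load("w2")
f=lambda p,z:onz("wrist",(245+p[0]/4.8,25+p[1]/4.8),z,c)
print("w2")
for p in [(122,471),(84,215),(73,142),(725,390),(688,134),(677,62)]: show("endbolt",p,.0455)
for p in [(301,155),(328,400),(466,132),(497,375)]: show("rib",p,.019)
for p in [(258,437),(583,392),(211,137),(538,92)]: show("railbolt",p,.026)
```

```text
endbolt [-39.5542  70.3451]
endbolt [21.6473 70.3316]
endbolt [39.8757 70.5641]
endbolt [-39.1679 -70.4654]
endbolt [ 22.2345 -70.6015]
endbolt [ 40.4268 -70.2697]
railbolt [-36.6489  39.6684]
railbolt [-36.3914 -40.2468]
railbolt [39.2425 40.0379]
railbolt [ 39.5988 -40.0816]
rib [-29.7039  18.9697]
rib [32.5653 20.3023]
rib [-29.5144 -21.7183]
rib [ 32.4343 -21.5304]
leftbar corner [-44.6247  74.5184]
leftbar corner [46.9575 76.0257]
leftbar corner [46.7357 68.3611]
rail [-41.7558  -0.0581]
rail [43.3586  3.1152]
railin [-31.2114   0.074 ]
railin [31.1713  2.3754]
w2
endbolt [-40.4551  70.5564]
endbolt [20.7454 70.2647]
endbolt [38.7511 70.3747]
endbolt [-40.3179 -70.6621]
endbolt [ 21.2074 -70.3385]
endbolt [ 39.0625 -70.4838]
rib [31.4509 19.3149]
rib [-30.9024  21.6093]
rib [ 31.8309 -21.5901]
rib [-30.3076 -20.4508]
railbolt [-37.5243  39.5344]
railbolt [-37.1226 -40.0812]
railbolt [38.1814 40.0271]
railbolt [ 38.7231 -39.7783]
```

Run:
```python
from h import *
p=hp(0,.042,.14); arm.move_to(p,R(HY)); st("above"); p[2]=.06; arm.move_l(p,feed=.12); p[2]=.038; arm.move_l(p,feed=.03); st("down")
shot("w4"); shot("s4","scene")
im,_=load("w4"); cv2.imwrite("pics/w4c.png",im[100:330,160:480].repeat(2,0).repeat(2,1))
im,_=load("s4"); cv2.imwrite("pics/s4c.png",cv2.resize(im[110:240,230:400],None,fx=4,fy=4))
```

```text
above 10.56 [0.5653 0.1625 0.1398] F [-0.1376 -0.3846 -1.6632] w 0.024
down 12.26 [0.5658 0.1628 0.0381] F [-0.4407 -0.7471 -3.0915] w 0.0238
```

View pics/w4c.png

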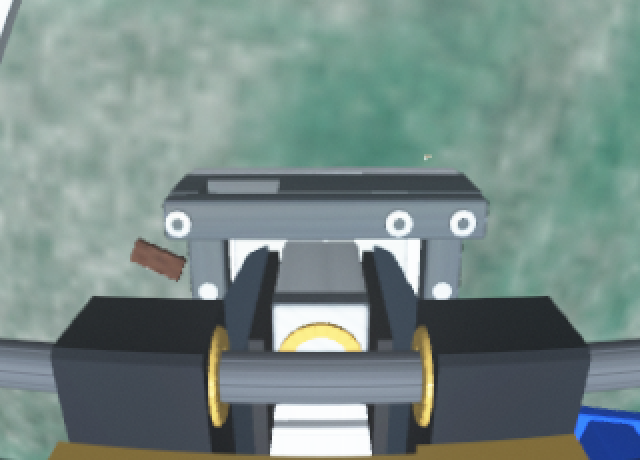

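View pics/s4c.png

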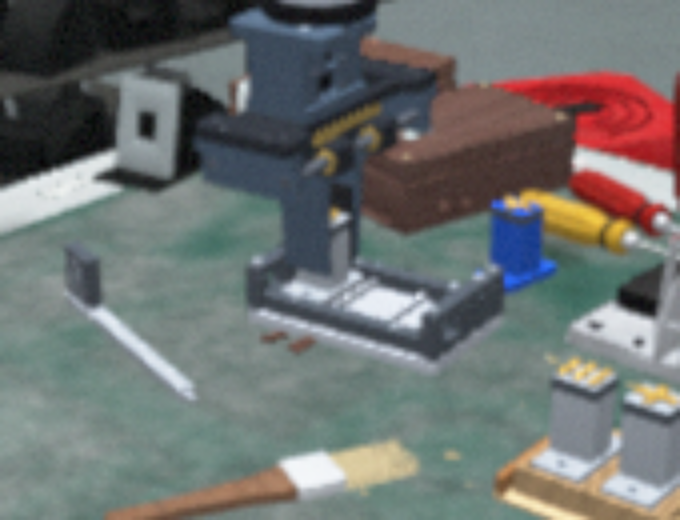

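```bash
cat >> h.py <<'E'
def release():
    p=np.array(arm.current_ee_pos()); q=p.copy(); q[2]=.0368; arm.move_l(q,feed=.02); st("low")
    arm.grip(.05); st("open"); q[2]=.15; arm.move_l(q,feed=.15)
E
python3 - <<'E'
from h import *
release()
arm.move_to([.50,.02,.16],R(6)); shot("w5")
arm.move_to([.46,-.06,.16],R(TY))
pick("cross"); place(0); release()
arm.move_to([.50,.02,.16],R(6)); shot("w6"); st("end")
im,_=load("w6"); cv2.imwrite("pics/w6c.png",cv2.resize(im[0:200,260:500],None,fx=3,fy=3))
E
```

```text
low 12.61 [0.5661 0.1628 0.037 ] F [-0.9715 -0.3775 -0.2012] w 0.024
open 13.19 [0.5659 0.1628 0.0368] F [ 0.2198  0.6081 -1.1322] w 0.0499
at 16.68 [ 0.4931 -0.157   0.0416] F [-1.0832  0.3563 -0.1587] w 0.0502
grip 17.19 [ 0.4929 -0.1572  0.0413] F [-0.7331  0.8445  5.7192] w 0.0239
up 18.25 [ 0.4923 -0.1569  0.1493] F [-0.226   0.6415 -2.6222] w 0.0239
down 21.02 [0.5718 0.1212 0.0381] F [ 0.0907 -0.0003 -1.57  ] w 0.024
low 21.27 [0.5721 0.1213 0.0373] F [-1.6433  0.0466  6.1054] w 0.0235
open 21.85 [0.5718 0.1212 0.0368] F [-0.2944  0.4063  0.3902] w 0.0498
end 23.38 [0.5002 0.0201 0.1597] F [-0.0474 -0.258  -0.6968] w 0.0501
```

View pics/w6c.png

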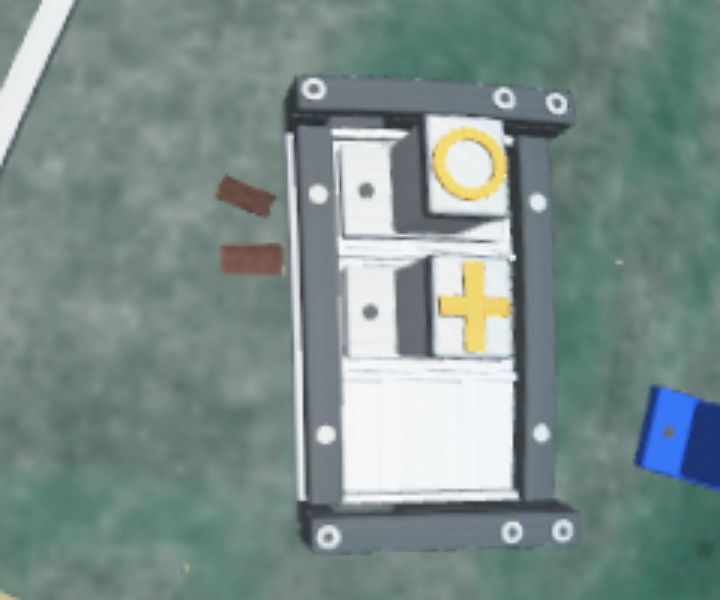

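Run:
```python
from h import *
arm.move_to([.46,-.06,.16],R(TY))
pick("bars"); place(-.042); release()
arm.move_to([.50,.02,.16],R(6)); shot("w7"); st("end")
print(arm.solve_ik([.45,.29,.04],R(-16)),arm.solve_ik(hp(-.025,.2,.1),R(HY)))
# key view: TCP behind key
arm.move_to([.46,.13,.16],R(-20)); shot("w8"); st("k")
im,_=load("w7"); cv2.imwrite("pics/w7c.png",cv2.resize(im[0:200,260:500],None,fx=3,fy=3))
```

```text
at 25.09 [ 0.4898 -0.1114  0.0416] F [-0.4191  0.3814 -0.7245] w 0.0498
grip 25.61 [ 0.4896 -0.1116  0.0413] F [-0.8132  0.2797  5.8547] w 0.0239
up 26.67 [ 0.489  -0.1113  0.1494] F [ 0.1782 -0.2342 -3.0616] w 0.0237
down 29.21 [0.5777 0.0796 0.0381] F [ 0.0693 -1.3409 -2.4015] w 0.024
low 29.46 [0.578  0.0797 0.0373] F [-0.9648 -0.3793  5.8117] w 0.0237
open 30.04 [0.5777 0.0796 0.0368] F [ 0.4139 -0.0271  0.2173] w 0.0498
end 31.48 [0.5001 0.0199 0.1596] F [0.0311 0.2108 0.2099] w 0.0499
[26.4076 34.8393 99.7339 -0.     45.4268 42.4076] [25.6921 34.0861 86.7361 -0.     59.1778 17.5421]
k 32.24 [0.4607 0.1297 0.1598] F [ 0.7016 -0.7972  0.0258] w 0.05
```

View pics/w7c.png

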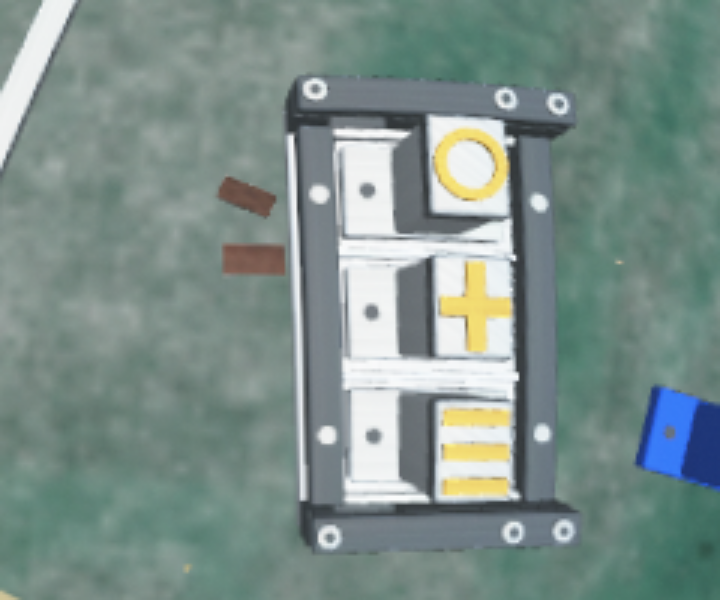

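View pics/w8.png

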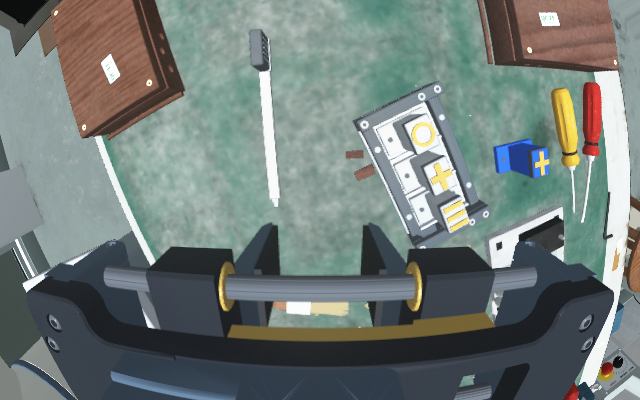

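Run:
```python
from h import *
arm.move_to([.41,.165,.15],R(-17)); shot("w9"); st("k")
im,c=load("w9")
p=proj("wrist",[.452,.287,.03],c);print(p,proj("wrist",[.4079,.1295,.005],c))
x0,y0=int(p[0])-70,max(0,int(p[1])-50);print(x0,y0)
cv2.imwrite("pics/w9c.png",cv2.resize(im[y0:y0+150,x0:x0+150],None,fx=4,fy=4,interpolation=cv2.INTER_CUBIC))
```

```text
k 32.65 [0.4108 0.1647 0.1501] F [0.2361 0.2143 0.026 ] w 0.0498
[326.1479  63.5745] [328.66   223.8283]
256 13
```

View pics/w9c.png

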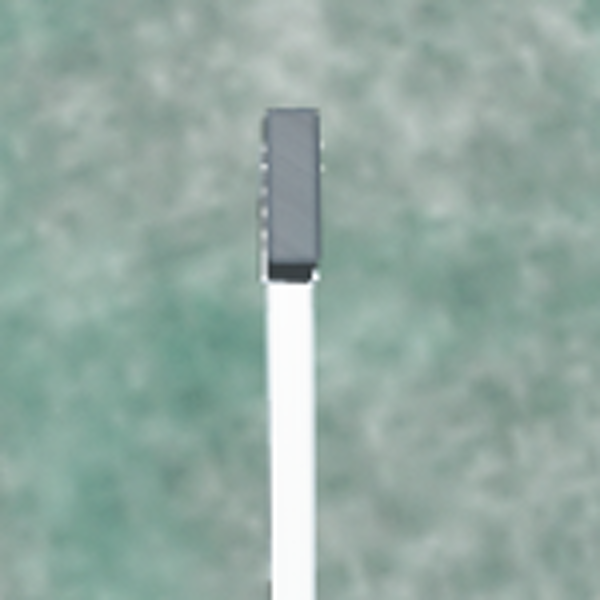

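Run:
```python
from h import *
im,c=load("w9")
f=lambda p,z:onz("wrist",(256+p[0]/4,13+p[1]/4),z,c)
tt=np.array([f(p,.048) for p in [(268,107),(320,107),(320,264),(268,264)]]);print(tt,tt.mean(0))
a=(tt[0]+tt[1])/2;b=(tt[2]+tt[3])/2;d=a-b;print("tab len",np.linalg.norm(d),"yaw",np.degrees(np.arctan2(d[1],d[0]))-90)
q=np.array([f(p,.01) for p in [(269,284),(315,284),(273,590),(316,590)]]);print(q)
a=(q[0]+q[1])/2;b=(q[2]+q[3])/2;d=a-b;print("bar yaw",np.degrees(np.arctan2(d[1],d[0]))-90,a)
cv2.imwrite("pics/w9n.png",cv2.resize(im[140:235,280:380],None,fx=5,fy=5,interpolation=cv2.INTER_CUBIC))
```

```text
[[0.4546 0.3058 0.048 ]
 [0.4653 0.3026 0.048 ]
 [0.4549 0.2685 0.048 ]
 [0.4442 0.2716 0.048 ]] [0.4547 0.2871 0.048 ]
tab len 0.035709965912499766 yaw -16.980030129680983
[[0.4446 0.2711 0.01  ]
 [0.4554 0.2679 0.01  ]
 [0.4232 0.1972 0.01  ]
 [0.4336 0.1941 0.01  ]]
bar yaw -16.283887713483892 [0.45   0.2695 0.01  ]
```

View pics/w9n.png

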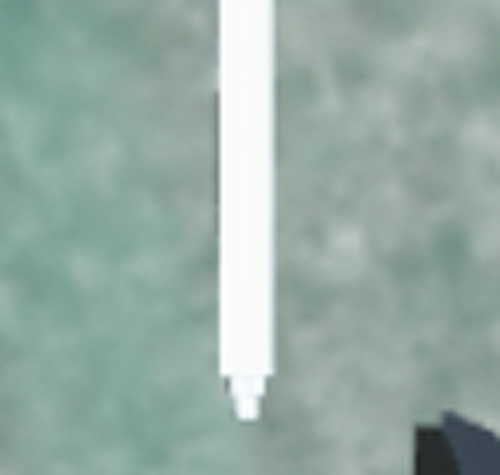

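Run:
```python
from h import *
KY=-16.5
arm.move_to([.4553,.289,.10],R(KY)); arm.move_l([.4553,.289,.0145],feed=.1); st("at")
arm.grip(0); st("grip"); print(arm.current_torque())
arm.move_l([.4553,.289,.11],feed=.1); st("up"); print(arm.current_torque())
p=hp(-.0235,.262,.12); arm.move_to(p,R(HY)); st("pre"); shot("w10"); shot("s10","scene"); shot("t10","top")
im,_=load("s10"); cv2.imwrite("pics/s10c.png",cv2.resize(im[90:240,200:400],None,fx=4,fy=4,interpolation=cv2.INTER_CUBIC))
im,_=load("t10"); cv2.imwrite("pics/t10c.png",cv2.resize(im[130:240,200:330],None,fx=5,fy=5,interpolation=cv2.INTER_CUBIC))
```

```text
at 34.27 [0.4557 0.2891 0.015 ] F [ 1.2474 -1.4416  0.1459] w 0.0502
grip 34.94 [0.4553 0.289  0.0145] F [0.1699 0.3303 1.4666] w 0.0117
[-0.0452  0.0014  0.0038]
up 36.05 [0.455  0.2888 0.1095] F [ 0.3782  0.2905 -1.2105] w 0.0119
[ 0.0126 -0.055  -0.0418]
pre 36.55 [0.5109 0.3774 0.1189] F [-0.4296 -0.2492 -1.7069] w 0.0118
```

View pics/s10c.png

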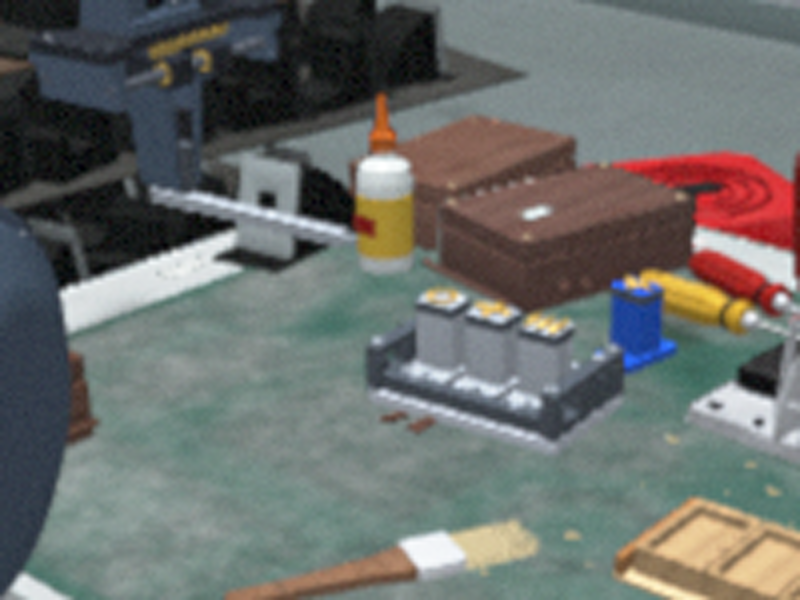

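View pics/t10c.png

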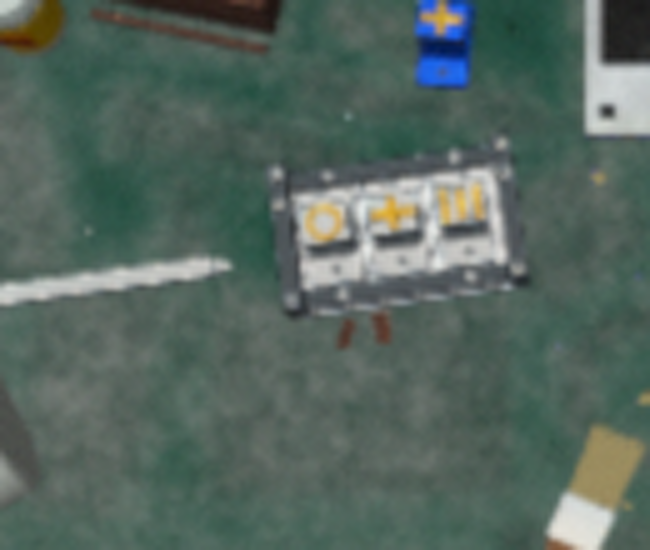

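View pics/w10.png

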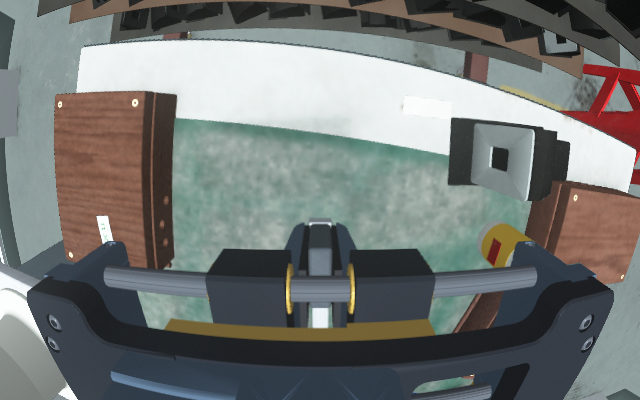

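Run:
```python
from h import *
n=hp(-.0235,.096,.1105); print("exp nose scene",proj("scene",n),"top",proj("top",n))
p=hp(-.0235,.262,.039); arm.move_l(p,feed=.12); st("low"); shot("s11","scene"); shot("t11","top")
n=hp(-.0235,.096,.0295); print("exp nose scene",proj("scene",n),"top",proj("top",n), "slot", proj("scene",hp(-.024,.076,.029)))
im,_=load("s11"); cv2.imwrite("pics/s11c.png",cv2.resize(im[140:210,240:360],None,fx=6.6,fy=6.6,interpolation=cv2.INTER_CUBIC))
im,_=load("t11"); cv2.imwrite("pics/t11c.png",cv2.resize(im[140:220,200:320],None,fx=6.6,fy=6.6,interpolation=cv2.INTER_CUBIC))
```

```text
exp nose scene [288.6646 149.7086] top [245.1479 182.3872]
low 37.52 [0.5117 0.3774 0.0396] F [-0.3424  0.107  -1.8824] w 0.012
exp nose scene [289.6666 176.8351] top [249.1804 187.0041] slot [295.3139 178.6789]
```

View pics/s11c.png

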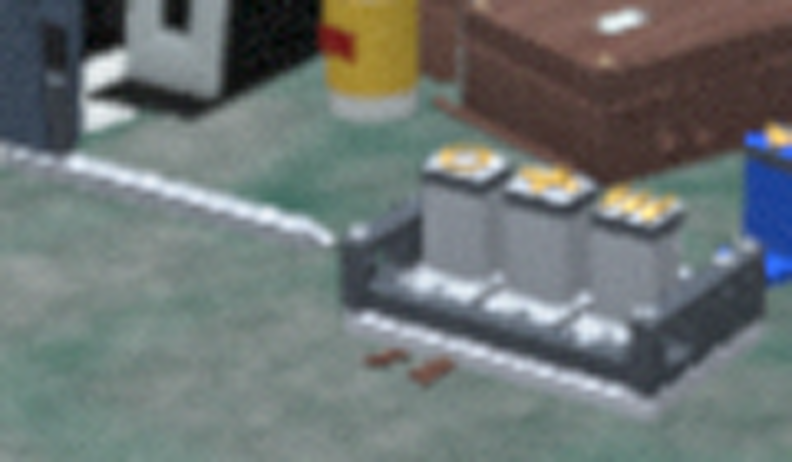

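View pics/t11c.png

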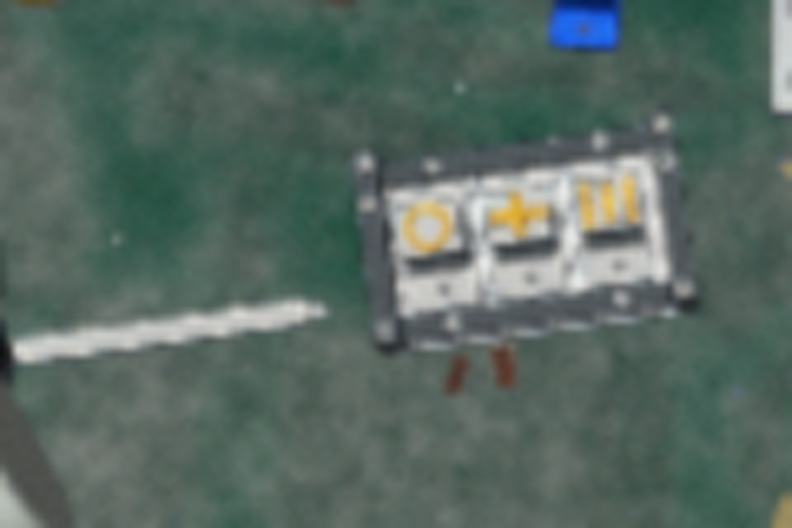

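Run:
```python
from h import *
a=np.radians(HY);ey=np.array([-np.sin(a),np.cos(a),0]);ex=np.array([np.cos(a),np.sin(a),0])
for y in [.25,.242,.236,.23,.222,.214,.206,.198,.18,.165,.15,.135,.12,.106]:
    arm.move_l(hp(-.0235,y,.039),feed=.05)
    F=np.array(arm.current_force());print(y,"Fx %.1f Fy %.1f Fz %.1f"%(F@ex,F@ey,F[2]),arm.current_torque())
    if np.linalg.norm(F[:2])>8 or abs(F[2]+1.5)>7: print("STOP");break
st("e"); shot("s12","scene")
im,_=load("s12"); cv2.imwrite("pics/s12c.png",cv2.resize(im[140:210,240:360],None,fx=6.6,fy=6.6,interpolation=cv2.INTER_CUBIC))
```

```text
0.25 Fx -0.4 Fy 0.3 Fz -1.8 [ 0.0232 -0.0315 -0.0067]
0.242 Fx -0.3 Fy 0.2 Fz -1.1 [ 0.042  -0.0373  0.0047]
0.236 Fx 0.4 Fy 0.2 Fz -1.0 [ 0.0468 -0.0395 -0.0361]
0.23 Fx -0.9 Fy 0.5 Fz -1.8 [ 0.0679 -0.0072 -0.029 ]
0.222 Fx 0.9 Fy 0.0 Fz -1.1 [ 0.0174 -0.0962 -0.0777]
0.214 Fx 0.4 Fy 0.2 Fz -0.1 [ 0.0503 -0.0935  0.0163]
0.206 Fx -0.5 Fy 0.6 Fz -1.9 [-0.0294 -0.0712  0.041 ]
0.198 Fx -0.7 Fy -0.6 Fz -1.4 [ 0.0399 -0.0767  0.0494]
0.18 Fx 0.6 Fy 1.3 Fz -0.7 [ 0.0428 -0.0766 -0.0067]
0.165 Fx 0.9 Fy 0.2 Fz -1.3 [ 0.044  -0.0117  0.004 ]
0.15 Fx 0.5 Fy 0.6 Fz -1.1 [ 0.0785 -0.039  -0.0077]
0.135 Fx 0.4 Fy 0.4 Fz -0.8 [ 0.0647 -0.0548  0.0118]
0.12 Fx 0.4 Fy -0.0 Fz -1.1 [ 0.0917 -0.1138 -0.0567]
0.106 Fx -0.6 Fy 0.5 Fz -1.2 [ 0.0359 -0.0314 -0.0419]
e 42.83 [0.5335 0.2225 0.039 ] F [-0.666   0.4174 -1.1854] w 0.0119
```

View pics/s12c.png

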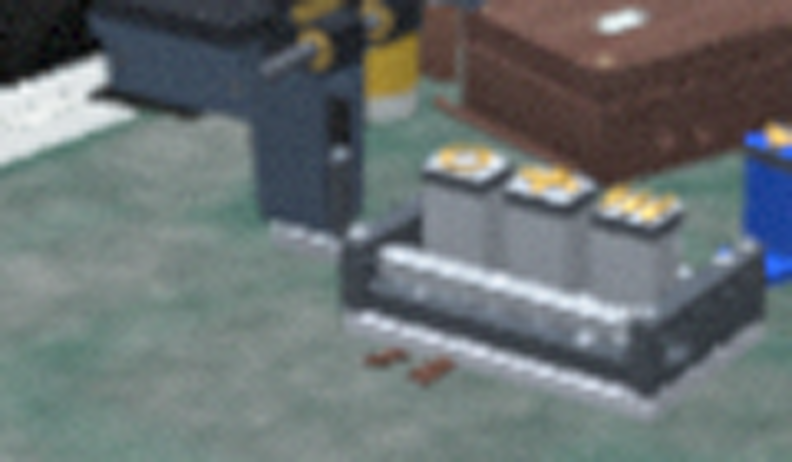

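Clean insertion, with no contact so far. Now I'll lower it onto the feet and push home by force.

Run:
```python
from h import *
a=np.radians(HY);ey=np.array([-np.sin(a),np.cos(a),0])
z=.039
while z>.0350:
    z-=.0005; arm.move_l(hp(-.0235,.106,z),feed=.02); Fz=arm.current_force()[2]
    if Fz>3: break
print("z",z,Fz)
z+=.0002
y=.106;
while y>.088:
    y-=.001; arm.move_l(hp(-.0235,y,z),feed=.02); F=arm.current_force(); f=F@ey
    if f>7: break
print("y",y,f,F); st("home")
shot("s13","scene")
```

```text
z 0.036 4.968385502843429
y 0.09399999999999999 13.575045212794683 [-3.0335 13.2791  5.3804]
home 47.38 [0.5352 0.2121 0.0364] F [-3.0335 13.2791  5.3804] w 0.0116
```

Run:
```python
from h import *
p=np.array(arm.current_ee_pos())
arm.grip(.05); st("open"); q=p.copy();q[2]=.15; arm.move_l(q,feed=.1)
arm.move_to([.47,.02,.19],R(HY)); shot("w14"); 
arm.move_to([.48,.25,.24],R(-90)) if False else None
shot("s14","scene"); shot("t14","top"); st("e")
im,_=load("s14"); cv2.imwrite("pics/s14c.png",cv2.resize(im[140:210,240:360],None,fx=6.6,fy=6.6,interpolation=cv2.INTER_CUBIC))
im,c=load("w14"); q=proj("wrist",[.565,.14,.03],c);x0=int(q[0])-120;y0=max(0,int(q[1])-90);print(x0,y0)
cv2.imwrite("pics/w14c.png",cv2.resize(im[y0:y0+180,x0:x0+220],None,fx=3.3,fy=3.3,interpolation=cv2.INTER_CUBIC))
```

```text
open 48.17 [0.5351 0.2109 0.0362] F [ 0.1591  0.5918 -0.8593] w 0.0503
e 50.45 [0.4705 0.0211 0.1896] F [ 0.6089 -0.5296  0.8443] w 0.0501
302 6
```

View pics/s14c.png

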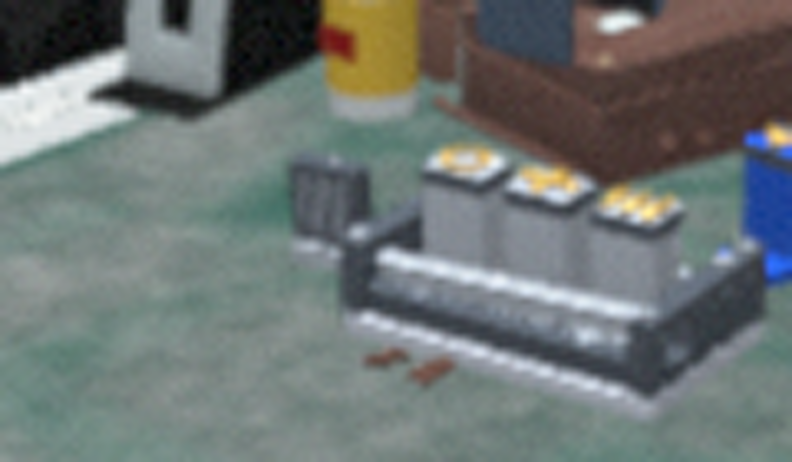

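View pics/w14c.png

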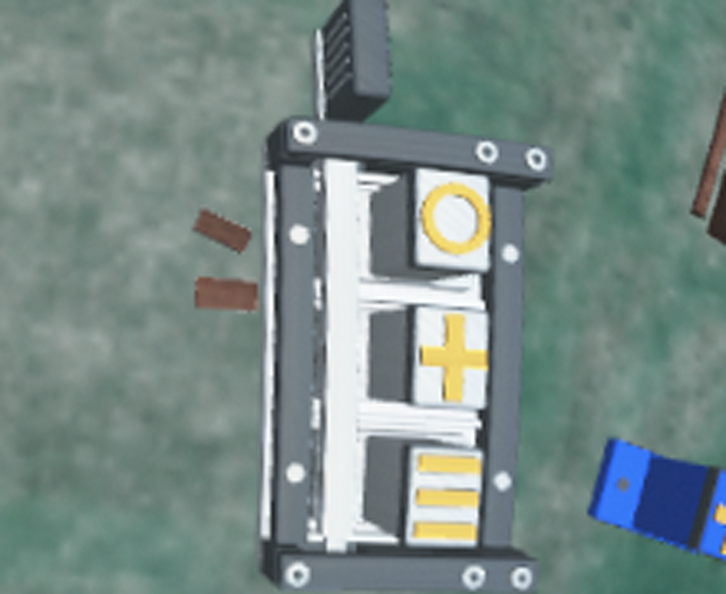

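Run:
```python
from h import *
arm.move_to([.43,.19,.17],R(-82)); shot("w15"); st("e")
im,c=load("w15"); q=proj("wrist",hp(-.025,.076,.045),c);print(q);x0=int(q[0])-60;y0=max(0,int(q[1])-50)
cv2.imwrite("pics/w15c.png",cv2.resize(im[y0:y0+100,x0:x0+130],None,fx=6,fy=6,interpolation=cv2.INTER_CUBIC))
```

```text
e 52.27 [0.4301 0.1899 0.17  ] F [ 0.1213  0.2671 -0.2405] w 0.0505
[333.6496  87.8802]
```

View pics/w15c.png

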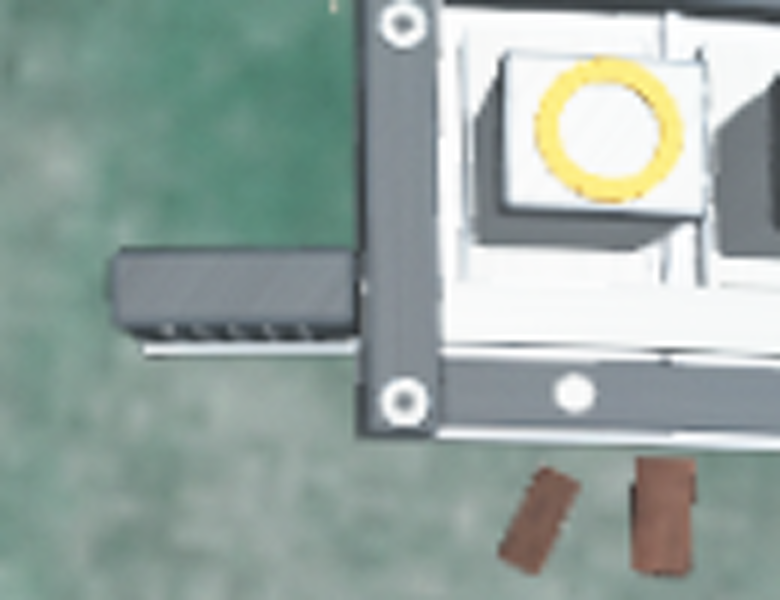

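```bash
python3 -c "
from rig import arm
print(arm.sign_off(),arm.current_t())"
```

```text
the job is handed in; nothing more can be done
the job is handed in; nothing more can be done
```

The stamps are in the marking head in reverse order and the row is locked. I handed the job in at about 52 s; sign-off gave no verdict. The tray read bars, cross, ring from left to right. In the head they now stand ring (left), cross (middle), bars (right).

**Stamps:** All three were released at the pocket floor. The pictures afterwards show them upright, with their feet between the ribs. I left the blue look-alikes alone.

**Key:** It slid in nose first under both end bars without contact. I lowered it until it rested on the stamps' feet, about 5 N upward, and pushed until the tab met the head's left bar at about 13 N. Then I let go and moved clear.

**Last checks:**
- The close-up after release shows the tab against the left bar, with a gap of at most about 0.6 mm.
- The bar lies along the front of the shanks over all three feet.

**Disagreement:** The top camera put the head about 4.5 mm to the right of the wrist camera's estimate, and the stamps about 2 mm. Two wrist views agreed to within about 1 mm, so I used those. The clean fits and the contact positions bore that out.

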